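# Rinsed jar onto the tall drying peg

## Robot

A 6-joint arm with a two-finger parallel gripper is mounted at the origin on the work surface. World frame = base frame: x ahead of the robot, y to its left, z up, the work surface at z = 0. Lengths are in mm, angles in rad, forces in N, time in s.
With the tool pointing down it reaches from about 300 to 1000 mm from the base axis. Payload 5.1 kg.
Tool frame: the origin (TCP) lies on the centre line of the jaws, within the pads' length; the fingertips stand manip.finger_overhang ahead of it and the grasp point (between the pads) lies 5 mm behind it (manip.finger_overhang is the distance from the TCP to the fingertips, in mm); z points along the fingers, x is the direction in which the jaws open and shut, and the axes are right-handed (so a half turn about z gives the same grasp; the last joint's range is limited). The gripper opens to 95 mm and grips with 3 to 60 N. Pads are 20 mm wide; open, the fingers measure 119 mm over their backs; the gripper's body (75 mm by 180 mm) begins 59 mm behind the grasp point.
Start: joints at [1.099, 0.124, 1.65, -0, 1.367, -0.083], TCP at [246.42, 601.466, 228.656] pointing down, gripper open.
Joint ranges: [-2.61, 2.61], [-1.02, 2.33], [0.03, 2.71], [-1.35, 4.49], [0.32, 2.68], [-2.91, 2.91]. Speed limits (rad/s): [2.57, 2.57, 3.14, 3.14, 3.14, 3.14].

## Interface

Orientations are given as a 3x3 rotation matrix whose columns are the frame's x, y, z axes.
In Python, from rig import manip gives the robot as it stands.
- The arm moves only by the shell command python3 -m handwheel 'ROWS'. ROWS is JSON, a list of rows, each an object with "travel": the shift along the tool's x, y, z normalised to -1 to 1, where 1 is 0.5 m, a list of three; "dr": the turn, a rotation vector about the tool's x, y, z normalised to -1 to 1, where 1 is 90 degrees, a list of three; "fingers": the finger opening in mm, from 0 to 95.1. A call has 1 to 10 rows; each row is the pose to reach, as a shift and turn from the pose commanded when the call began, along the tool's axes at that moment; what a row does not reach only later rows make up. A row lasts 1/12 s, in which the tool goes at most 41.7 mm and 7.16 degrees, less where a joint would pass 70% of its speed; a pose out of reach is approached as far as the arm can. A call with a number of a shift or a turn outside -1 to 1 is refused whole. A call with a gripper value outside its range is refused whole. The fingers move at their own pace and stop on an object; the grip force is fixed at half the most. Time passes only in rows, so rows that repeat a pose let the fingers close. It gives the time, the measured TCP pose, the force and the opening at its end, in the units of the state.
- manip.observe(): the state, without advancing time (a new reading comes with each control period).
- manip.camera(name): name is "scene" or "side" or "wrist"; returns (picture, depth): 384x512x3 uint8, red, green, blue; 384x512 float32, mm along the optical axis (not along the pixel's ray), 0 where there is no reading.
- manip.camera_info(name): a dict with "mtx" (3x3 intrinsics, pixels), "cam_to_world" (4x4, takes a point from camera to world coordinates); the wrist camera has in their place "tool_from_camera" (4x4, takes a point from camera to tool coordinates, whose origin is the TCP and whose axes are the tool frame's). Camera axes: x right, y up, looking along -z (the intrinsics and any distortion apply to the point x, -y, -z); pixel columns grow to the right and rows downward; lengths in mm; the calibration is good to about 2 mm. A picture is of the moment at which its call begins: read the wrist's pose just before it. camera_info takes no time and is no camera call.
- manip.hand_in(): hands the job in, once; it reports no verdict.
The state is a dict: "time": time; "qpos": joint angles; "qvel": joint speeds; "joint_torque": joint torques, N m; "tcp_pos": TCP position; "orientation": TCP orientation; "wrist_force": force on the tool from outside, world axes, zero at the start; "torque": the same for the moment, N m; "gripper_width": finger opening in mm.
Only numpy, scipy, OpenCV 4.12 (cv2) and the standard library are available. Lean on these libraries where they do the work, as an engineer would, in place of code of your own. Each camera call takes 0.05 s, during which the arm holds its last target.

## Task

The square frosted jar lying on its side on the drip tray has just been rinsed: turn it mouth down over the taller of the two drying pegs and lower it gently until its rim rests on the stand's round plate, before you let go. Leave it standing straight there with the peg inside it, and do not knock over the little white cup.

Things in the scene. Friction and masses are not known exactly. Their poses are not given: they have to be found in the camera images.
- jar_mid (a point): centre of the loose square frosted-glass jar, 46 x 46 x 72 mm long, walls 3.5 mm, about 0.14 kg, one whole end open (mouth 39 mm wide, 66 mm deep, darker band round it). x axis: lengthwise from mouth to closed bottom (mouth 36 mm towards -x). Starts level, mouth roughly towards the robot, on a rest 30 mm high, 36 wide, 62 long on a fixed grey drip tray 150 x 120 mm; y sides free for fingers
- tall_stand: the drying stand with the taller peg, fixed, dark steel: a round plate 110 mm in diameter, 12 mm thick, its top 72 mm above the table, carried on a short 28 mm column and a round foot 110 mm in diameter. An upright aluminium peg 12 mm in diameter in the plate's centre stands 55 mm above the plate (tip at 127 mm). Origin on the peg's axis at the underside of the foot; z up.
- short_stand: the other drying stand, fixed, the same but with a peg only 25 mm above its plate (tip at 97 mm), not to be used. Origin on the peg's axis at the underside of the foot; z up. Either stand may be the left or the right one.
- cup: small round white ceramic cup, loose, a bystander: 60 mm in diameter, 55 mm high, standing upright. Origin at the centre of its underside; z up.
Things that resemble listed ones, but are neither listed nor needed, are in the scene too. What is shaped like the part that bears jar_mid but blue, red or yellow is not meant.

How it is judged (in metres and radians):
On the way:
1. the jar, still held, is upside down over the tall peg with its rim no more than 25 mm above the plate (z of jar_mid in the frame of tall_stand below 0.133 m and horizontal distance between jar_mid and tall_stand below 0.03 m and angle between jar_mid's own x axis and vertical below 0.35 rad and contact force between the fingers and jar above 0.5 N), for 0.1 s.
At the end, for the whole second after the job is handed in: The jar stands mouth down on the tall stand's plate, its centre 108 mm (+-6 mm) above the stand's underside and within 24 mm of the peg's axis (so the peg is inside), upright within 0.12 rad, released and at rest (z of jar_mid in the frame of tall_stand between 0.102 and 0.114 m and horizontal distance between jar_mid and tall_stand below 0.024 m and angle between jar_mid's own x axis and vertical below 0.12 rad and linear speed of jar below 0.02 m/s); the robot touches nothing.
It fails at once if the white cup is knocked over (angle between cup's own z axis and vertical above 0.5 rad).
It also fails if it takes over 35 s, if anything falls off the work surface, if the arm or the gripper's body presses on something with over 40 N, if the wrist force passes 120 N, or if a joint passes its speed limit or range.

## Working session

There is one attempt and no reset: what is moved stays moved. The work goes in short steps, Python scripts to look and compute and a shell command to move; the robot and the scene stay as the last step left them, time stands still between calls to the robot, and variables do not carry over. Pictures are saved under pics/ and viewed, and the job is handed in when it is done.

```bash
ls; mkdir -p pics
python3 - <<'E'
from rig import manip
import cv2,numpy as np
print(manip.observe(), manip.finger_overhang)
for n in ("scene","side","wrist"):
    p,d=manip.camera(n); i=manip.camera_info(n)
    np.savez(f"pics/{n}0.npz",p=p,d=d)
    cv2.imwrite(f"pics/{n}0.png",cv2.resize(p[:,:,::-1],(768,576)))
    print(n,{k:np.round(v,3).tolist() if not isinstance(v,str) else v for k,v in i.items()})
E
```

```text
pics
{'time': 0.0, 'qpos': array([ 1.09939190e+00,  1.24503226e-01,  1.65165806e+00, -4.86817837e-05,
        1.36749755e+00, -8.25652918e-02]), 'qvel': array([-6.84677273e-04, -1.03046891e-03, -6.24481218e-04,  1.06001651e-03,
       -1.52660813e-05,  6.43710579e-04]), 'joint_torque': array([-1.26605035e-03, -4.17606640e+01, -3.59927237e+01,  7.72633147e-02,
        4.94624313e-02, -1.43798575e-04]), 'tcp_pos': array([246.16483038, 600.9246513 , 227.39766214]), 'orientation': array([[ 3.79104396e-01,  9.25353475e-01, -8.95850647e-04],
       [ 9.25351609e-01, -3.79105435e-01, -1.86247508e-03],
       [-2.06306964e-03, -1.22904347e-04, -9.99997864e-01]]), 'wrist_force': array([-0.32431474, -0.08204814,  0.30783635]), 'torque': array([-0.00368572, -0.01688574, -0.03993909]), 'gripper_width': 95.24181642634029} 14.0
scene {'mtx': [[384.207, 0.0, 253.73], [0.0, 384.207, 189.781], [0.0, 0.0, 1.0]], 'cam_to_world': [[0.5, -0.504, 0.704, 1219.801], [0.866, 0.291, -0.407, -374.807], [0.0, 0.813, 0.582, 602.107], [0.0, 0.0, 0.0, 1.0]]}
side {'mtx': [[351.896, 0.0, 256.475], [0.0, 351.896, 188.497], [0.0, 0.0, 1.0]], 'cam_to_world': [[0.765, 0.517, -0.384, 279.904], [-0.644, 0.606, -0.467, -369.595], [-0.009, 0.605, 0.796, 672.948], [0.0, 0.0, 0.0, 1.0]]}
wrist {'mtx': [[294.976, 0.0, 254.99], [0.0, 294.976, 198.089], [0.0, 0.0, 1.0]], 'tool_from_camera': [[1.0, -0.0, 0.0, -0.516], [-0.0, -0.968, -0.253, -70.408], [0.0, 0.253, -0.968, -155.929], [0.0, 0.0, 0.0, 1.0]]}
```

View pics/scene0.png

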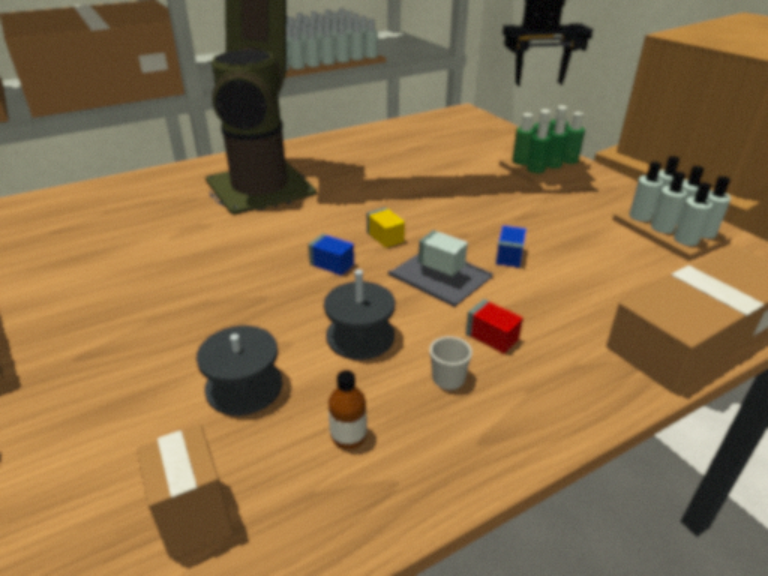

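View pics/side0.png

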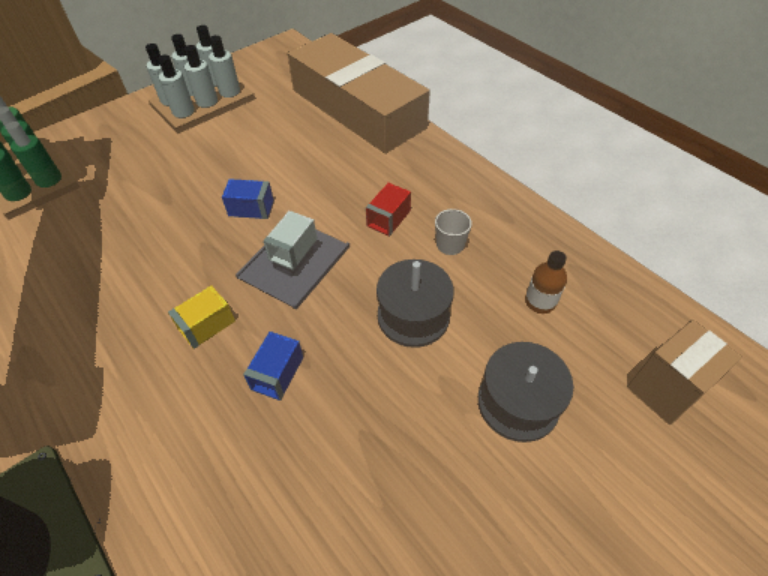

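View pics/wrist0.png

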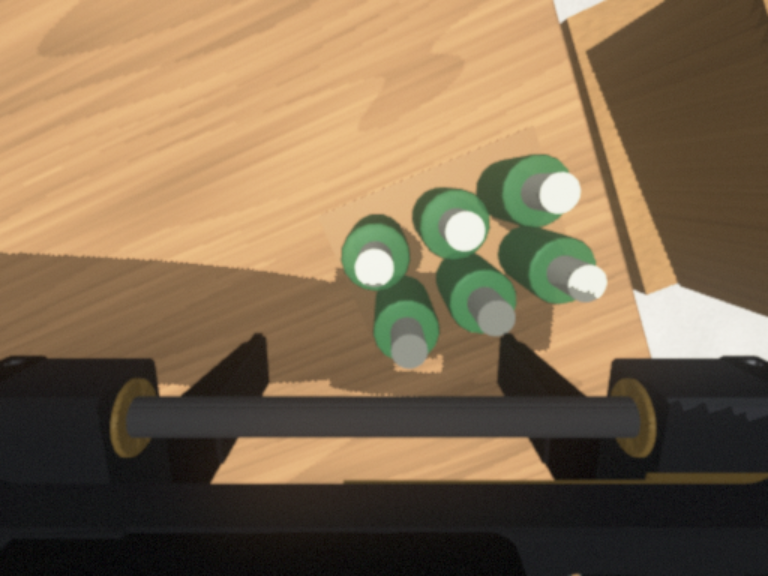

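The scene view shows the frosted jar on the grey tray at about (443,253) in the 768-px picture. The tall-peg stand is at (360,310), the short one at (237,360) and the cup at (450,363). The side view has the jar at (290,240), the tall peg tip at (416,265) and the cup at (452,230). Next I measure these with depth.

```bash
cat > h.py <<'E'
import numpy as np
from rig import manip
def world(n,u,v,d):
    i=manip.camera_info(n);K=i["mtx"];u,v,d=np.broadcast_arrays(u,v,d)
    x=(u-K[0,2])/K[0,0]*d;y=(v-K[1,2])/K[1,1]*d
    P=np.stack([x,-y,-d,np.ones_like(x)],-1)
    return (P@np.array(i["cam_to_world"]).T)[...,:3]
def cloud(n,f):
    z=np.load(f);d=z["d"];v,u=np.mgrid[:384,:512]
    return world(n,u,v,d.astype(float)),z["p"],d
E
python3 - <<'E'
from h import *
import cv2
for n,(x0,y0,x1,y1) in (("scene",(210,140,345,270)),("side",(150,130,310,230))):
    W,p,d=cloud(n,f"pics/{n}0.npz")
    cv2.imwrite(f"pics/{n}c.png",cv2.resize(p[y0:y1,x0:x1,::-1],None,fx=4.5,fy=4.5,interpolation=cv2.INTER_CUBIC))
    def pr(lbl,u,v): u=int(u/1.5);v=int(v/1.5);print(n,lbl,np.round(W[v,u]),d[v,u])
    if n=="scene":
        for l,u,v in (("jartop",445,243),("plateT",340,300),("tip",359,273),("plateS",215,358),("table",400,450),("tray",410,280)): pr(l,u,v)
    else:
        for l,u,v in (("jartop",293,226),("plateT",400,290),("tip",416,265),("plateS",505,375),("table",400,450),("tray",310,280)): pr(l,u,v)
E
```

```text
scene jartop [529. 152.  76.] 1006.73376
scene plateT [583. -80.  74.] 875.7878
scene tip [601. -55. 125.] 843.18964
scene plateS [ 612. -281.   72.] 774.6878
scene table [ 818. -115.   -0.] 739.0878
scene tray [514.  93.  10.] 1032.3073
side jartop [531. 159.  77.] 818.2281
side plateT [577. -40.  73.] 745.8921
side tip [595. -52. 127.] 704.384
side plateS [ 590. -226.   72.] 664.17053
side table [ 444. -194.   -1.] 682.4016
side tray [514. 105.   7.] 841.8406
```

View pics/sidec.png

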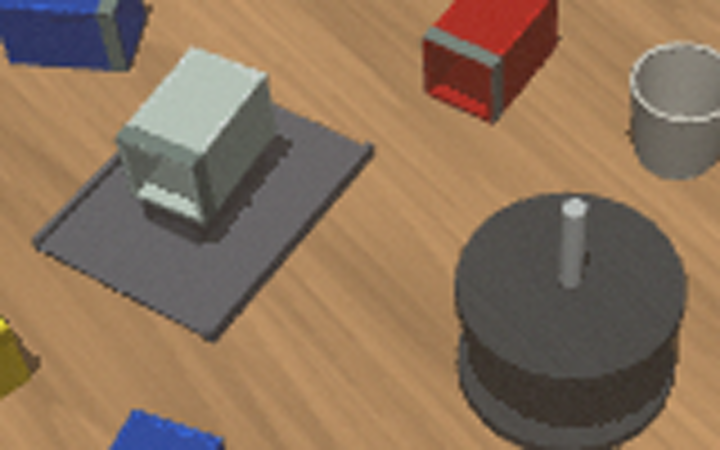

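View pics/scenec.png

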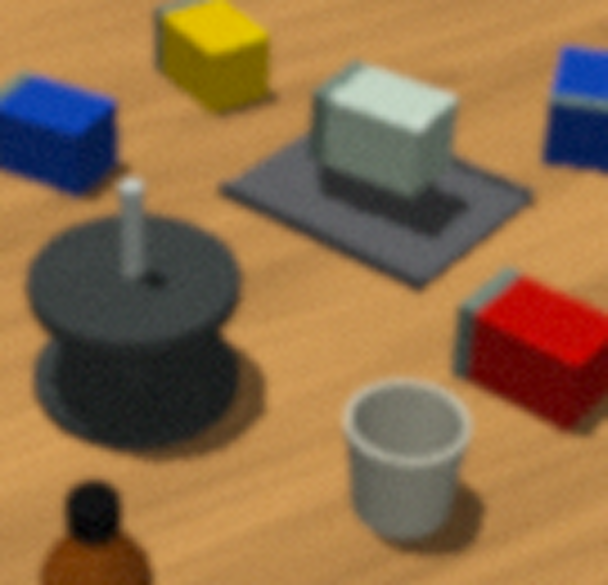

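Run:
```python
from h import *
import cv2
for n in ("scene","side"):
    W,p,d=cloud(n,f"pics/{n}0.npz"); ok=d>0
    def sel(x0,x1,y0,y1,z0,z1):
        m=ok&(W[...,0]>x0)&(W[...,0]<x1)&(W[...,1]>y0)&(W[...,1]<y1)&(W[...,2]>z0)&(W[...,2]<z1); return W[m]
    a=sel(470,600,110,210,73.5,90); r=cv2.minAreaRect(a[:,:2].astype(np.float32))
    print(n,"jar top",len(a),np.round(a.mean(0),1),"rect",r, "z",np.percentile(a[:,2],[5,50,95]))
    a=sel(450,650,60,250,40,90);print("  jar bbox xy",a.min(0),a.max(0))
    for l,b in (("T",(500,680,-140,20)),("S",(500,720,-330,-170))):
        a=sel(*b,67,78); c=cv2.minEnclosingCircle(a[:,:2].astype(np.float32)); e=cv2.fitEllipse(cv2.convexHull(a[:,:2].astype(np.float32)))
        t=sel(*b,85,140); print(l,"plate",len(a),c,e,np.median(a[:,2]),"peg",len(t),np.median(t,0) if len(t) else 0, t[:,2].max() if len(t) else 0)
    a=sel(640,800,0,150,20,70); print("cup",cv2.minEnclosingCircle(a[:,:2].astype(np.float32)),a[:,2].max(),len(a))
    a=sel(350,850,-350,350,30,70); 
    m=ok&(W[...,2]>25)&(W[...,2]<50)&(p[...,0]>150)&(p[...,1]<60); print("red",np.median(W[m&(W[...,0]>500)&(W[...,0]<750)],0))
```

```text
scene jar top 263 [522.5 153.2  75.2] rect ((521.5056762695312, 154.01580810546875), (72.31222534179688, 49.263031005859375), 22.846027374267578) z [73.85466122 75.20294234 76.69928627]
  jar bbox xy [481.18946505 117.77841768  40.08744357] [563.73618923 190.02305455  78.51023257]
T plate 1070 ((596.1106567382812, -54.294734954833984), 55.718666076660156) ((596.39453125, -54.00712585449219), (108.22813415527344, 110.63935852050781), 69.5023193359375) 71.0579838950444 peg 90 [599.48275909 -55.09568228 108.76492   ] 126.59234986033039
S plate 1506 ((610.40576171875, -251.5012969970703), 55.74935531616211) ((610.668701171875, -251.36451721191406), (109.24803161621094, 110.37771606445312), 75.05010986328125) 70.95731586807557 peg 40 [ 613.75070247 -251.4542538    93.64642341] 97.76883520410894
cup ((715.3482055664062, 71.34773254394531), 87.28675079345703) 56.330497414560796 1089
red [709.10380262 128.53439894  45.21795062]
side jar top 481 [519.5 154.6  76.2] rect ((521.2579345703125, 155.49615478515625), (73.43880462646484, 48.97111129760742), 24.208049774169922) z [74.34281017 76.1400184  77.98414151]
  jar bbox xy [478.46232214 119.9970415   40.10345312] [563.1902178  188.06723802  79.6062746 ]
T plate 1610 ((595.5310668945312, -51.807865142822266), 55.4794807434082) ((595.32470703125, -51.64202117919922), (108.74580383300781, 110.33814239501953), 130.03732299804688) 71.91801812191852 peg 90 [592.79650849 -54.57472296 110.01842809] 129.32451500366767
S plate 2389 ((609.1107788085938, -248.86769104003906), 55.212364196777344) ((609.1494750976562, -248.82492065429688), (108.55384826660156, 109.56900787353516), 132.47052001953125) 71.67291328605813 peg 49 [ 607.11034213 -249.84561843   95.60130156] 99.18700469208432
cup ((713.0264282226562, 72.368408203125), 87.13622283935547) 57.16445324811309 834
red [704.92146608 132.55831113  46.35338248]
```

Jar centre is about (521.4,154.8,53), with its axis at 23.5°. The tall stand axis is about (596,-53). Both sizes match the given ones (72x49 and 110 diameter). I move towards a point over the jar, logging joint data to model the wrist.

```bash
python3 -m handwheel '[{"travel":[-0.03,0.044,0.0],"dr":[0,0,0.0745],"fingers":95},{"travel":[-0.06,0.088,0.0],"dr":[0,0,0.149],"fingers":95},{"travel":[-0.09,0.131,0.0],"dr":[0,0,0.224],"fingers":95},{"travel":[-0.12,0.175,0.0],"dr":[0,0,0.298],"fingers":95},{"travel":[-0.15,0.218,0.0],"dr":[0,0,0.373],"fingers":95},{"travel":[-0.18,0.262,0.0],"dr":[0,0,0.447],"fingers":95},{"travel":[-0.21,0.305,0.0],"dr":[0,0,0.522],"fingers":95},{"travel":[-0.24,0.349,0.0],"dr":[0,0,0.596],"fingers":95},{"travel":[-0.27,0.393,0.0],"dr":[0,0,0.671],"fingers":95},{"travel":[-0.295,0.436,0.0],"dr":[0,0,0.745],"fingers":95}]'
cat > log.py <<'E'
from rig import manip; import json,numpy as np
o=manip.observe()
open('log.jsonl','a').write(json.dumps({k:np.asarray(v).tolist() for k,v in o.items()})+"\n")
np.set_printoptions(precision=4,suppress=True)
print(o['time'],o['qpos'],o['tcp_pos'],o['wrist_force'],o['gripper_width'])
print(o['orientation'])
E
python3 log.py
```

```text
time: 0.98
tcp_pos: [392.5, 380.9, 228.3]
orientation: [[1.0, 0.006, -0.0], [0.006, -1.0, -0.0], [-0.0, 0.0, -1.0]]
wrist_force: [-0.7, -0.3, 1.4]
gripper_width: 94.7
0.9833 [ 0.6722 -0.1043  1.8806 -0.0001  1.3658  0.6663] [392.5251 380.8763 228.3398] [-0.6683 -0.2866  1.3572] 94.7372033656848
[[ 1.      0.0059 -0.0004]
 [ 0.0059 -1.     -0.0004]
 [-0.0004  0.0004 -1.    ]]
```

```bash
python3 -m handwheel '[{"travel":[0.03,0.044,0.01],"dr":[0,0,0.0745],"fingers":95},{"travel":[0.06,0.088,0.02],"dr":[0,0,0.149],"fingers":95},{"travel":[0.09,0.131,0.03],"dr":[0,0,0.223],"fingers":95},{"travel":[0.12,0.175,0.04],"dr":[0,0,0.298],"fingers":95},{"travel":[0.15,0.218,0.05],"dr":[0,0,0.373],"fingers":95},{"travel":[0.18,0.262,0.06],"dr":[0,0,0.447],"fingers":95},{"travel":[0.21,0.305,0.07],"dr":[0,0,0.522],"fingers":95},{"travel":[0.24,0.349,0.08],"dr":[0,0,0.596],"fingers":95},{"travel":[0.27,0.393,0.08],"dr":[0,0,0.671],"fingers":95},{"travel":[0.29,0.438,0.08],"dr":[0,0,0.743],"fingers":95}]' >/dev/null; python3 log.py;
python3 -m handwheel '[{"travel":[0,0,0],"dr":[0.06,0.06,0],"fingers":95},{"travel":[0,0,0],"dr":[0.12,0.12,0],"fingers":95}]' >/dev/null; python3 log.py
python3 - <<'E'
from h import *
import cv2
o=manip.observe();p,d=manip.camera("wrist");np.savez("pics/w1.npz",p=p,d=d,R=o['orientation'],t=o['tcp_pos'])
cv2.imwrite("pics/w1.png",cv2.resize(p[:,:,::-1],(768,576)))
E
```

```text
1.8167 [ 0.1992 -0.0342  1.8835 -0.      1.2933  1.3606] [540.3357 163.7453 187.8233] [ 0.7823 -0.2556  0.1501] 94.81872193726525
[[ 0.3981 -0.9173 -0.001 ]
 [-0.9173 -0.3981 -0.0002]
 [-0.0002  0.001  -1.    ]]
1.9833 [ 0.2715 -0.1486  2.0035 -0.1721  1.0869  1.4968] [542.0819 162.7767 188.9083] [ 0.2349 -0.1179 -0.3263] 95.14563293522338
[[ 0.3777 -0.8955  0.2354]
 [-0.9086 -0.4074 -0.0919]
 [ 0.1781 -0.1792 -0.9676]]
```

View pics/w1.png

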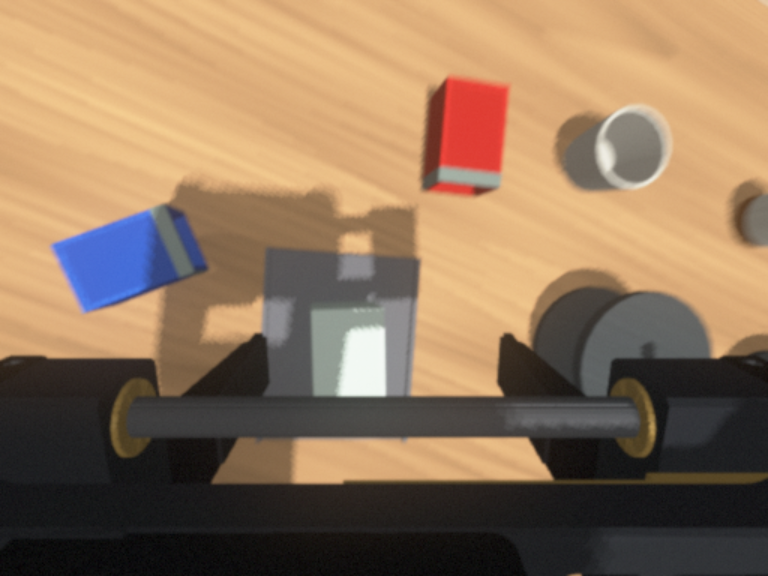

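Wrist view: the jar is between the fingers at (350,350) with the closed end up, the red block at (470,135), the cup at (632,147) and the tall stand at (645,350). Next I fit the arm model.

```bash
cat > kin.py <<'E'
import numpy as np, json
from scipy.spatial.transform import Rotation as R
from scipy.optimize import least_squares
def fk(q,p):
    d1,a1,l2,e,l4,b,L,a5=p
    A=R.from_euler('z',q[0]); pos=A.apply([a1,b,d1])
    B=A*R.from_euler('y',q[1]); pos=pos+B.apply([0,0,l2])
    C=B*R.from_euler('y',q[2]); pos=pos+C.apply([e,0,l4])
    D=C*R.from_euler('z',q[3])*R.from_euler('y',q[4]); pos=pos+D.apply([a5,0,0])
    E=D*R.from_euler('z',-q[5]) if SG<0 else D*R.from_euler('z',q[5])
    return pos+E.apply([0,0,L]),E
SG=1
E
python3 - <<'E'
import kin,json
from kin import *
D=[json.loads(l) for l in open('log.jsonl')]
D.append(dict(qpos=[1.09939,.124503,1.651658,0,1.3675,-.08257],tcp_pos=[246.165,600.925,227.398],orientation=[[ 3.791e-01,9.2535e-01,-8.96e-04],[9.2535e-01,-3.791e-01,-1.8625e-03],[-2.06e-03,-1.229e-04,-1]]))
p0=[300,0,400,0,400,-54,250,0]
for s in (1,-1):
    kin.SG=s
    for d in D:
        E=fk(d['qpos'],p0)[1]; x=E.inv()*R.from_matrix(d['orientation']); print(s,x.as_rotvec().round(4))
E
```

```text
1 [-0.      0.      3.1416]
1 [0.     0.     3.1416]
1 [-0.     -0.     -3.1416]
1 [ 0.0000e+00 -1.0000e-04  3.1416e+00]
-1 [ 0.     -0.     -1.8089]
-1 [ 0.     -0.     -0.4205]
-1 [ 0.     -0.     -0.1479]
-1 [-0.0000e+00 -1.0000e-04  2.9764e+00]
```

```bash
python3 -m handwheel '[{"travel":[0,0,0.02],"dr":[-0.12,0.0,0],"fingers":95},{"travel":[0,0,0.02],"dr":[-0.3,0.0,0],"fingers":95},{"travel":[0,0,0.02],"dr":[-0.3,0.2,0],"fingers":95},{"travel":[0,0,0.02],"dr":[-0.3,0.3,0],"fingers":95}]' >/dev/null; python3 log.py
cat > fit.py <<'E'
import kin,json
from kin import *
D=[json.loads(l) for l in open('log.jsonl')]
D.append(dict(qpos=[1.09939,.124503,1.651658,0,1.3675,-.08257],tcp_pos=[246.165,600.925,227.398]))
p0=np.array([300,0,400,0,400,-54,250,0.])
f=lambda p:np.r_[np.concatenate([fk(d['qpos'],p)[0]-d['tcp_pos'] for d in D]),(p-p0)*1e-3]
s=least_squares(f,p0); print(s.x.round(1)); print(s.fun[:3*len(D)].round(2)); print(np.linalg.svd(s.jac)[1].round(3))
np.save('p.npy',s.x)
E
python3 fit.py
```

```text
2.3667 [ 0.385   0.116   1.788  -0.3947  1.4528  1.6865] [543.8207 163.5785 180.3072] [ 0.0283  1.24   -0.6933] 94.99375398691691
[[ 0.3579 -0.9333 -0.0313]
 [-0.85   -0.3117 -0.4247]
 [ 0.3866  0.1786 -0.9048]]
[223.2   0.  452.4  42.4 613.1  53.6 278.2  -0. ]
[ 0.   -0.   -0.    0.   -0.    0.   -0.   -0.    0.    0.    0.    0.
 -0.01  0.   -0.  ]
[4.449 3.865 2.245 0.364 0.229 0.19  0.077 0.076]
```

```bash
cat > plan.py <<'E'
from kin import *
P=np.load('p.npy')
LO=np.array([-2.61,-1.02,.03,-1.35,.32,-2.91]);HI=np.array([2.61,2.33,2.71,4.49,2.68,2.91])
Z=R.from_euler('z',np.pi)
def F(q):
    p,E=fk(q,P); return p,E*Z
def ik(pos,Rt,seeds):
    best=None
    for s in seeds:
        def f(q):
            p,E=F(q); return np.r_[(p-pos)/100,(E.inv()*Rt).as_rotvec()]
        r=least_squares(f,np.clip(s,LO+1e-3,HI-1e-3),bounds=(LO,HI))
        if r.cost<1e-8:
            m=np.min(np.minimum(r.x-LO,HI-r.x))
            if best is None or m>best[0]: best=(m,r.x)
    return best
def tool(jarR,tau):  # jar R columns; tool = jar * const
    c=np.array([[0,-np.cos(tau),-np.sin(tau)],[-1,0,0],[0,np.sin(tau),-np.cos(tau)]]) # cols tool x,y,z in jar frame
    assert np.linalg.det(c)>.9
    return R.from_matrix(jarR@c)
def jarpick(a=np.deg2rad(23.5)): return np.array([[np.cos(a),-np.sin(a),0],[np.sin(a),np.cos(a),0],[0,0,1.]])
def jarend(phi): # jar x up, jar -z = azimuth phi
    z=-np.array([np.cos(phi),np.sin(phi),0]); x=np.array([0,0,1.]); return np.c_[x,np.cross(z,x),z]
def wrist(q):
    p,E=F(q); return p-P[6]*E.as_matrix()[:,2]
E
python3 - <<'E'
from plan import *
np.set_printoptions(precision=2,suppress=True)
rng=np.random.default_rng(0)
q0=[.3,0,1.9,0,1.3,1.4]
for tau in (0,15,30,45):
    t=np.deg2rad(tau)
    Tp=tool(jarpick(),t); tz=Tp.as_matrix()[:,2]
    g=np.array([521.4,154.8,53])+18*jarpick()[:,0]
    b=ik(g+5*tz,Tp,[q0,[.3,.3,2,0,1.6,1.4]]); print("pick",tau,b and (b[0],b[1]))
    for ph in range(-120,121,30):
        Te=tool(jarend(np.deg2rad(ph)),t); pos=np.array([596,-53,126])+5*Te.as_matrix()[:,2]
        s=[[.0,.3,1.9,q4,1.3,q6] for q4 in (-1.2,0,1.5,3.1,4.2) for q6 in (-1.5,1.5)]
        b=ik(pos,Te,s)
        if b: print("  end",tau,ph,"%.2f"%b[0],b[1],"wrist",wrist(b[1]))
E
```

```text
pick 0 (np.float64(0.7208749032498005), array([ 0.2 ,  0.11,  1.99, -0.  ,  1.04,  1.36]))
  end 0 -120 0.27 [ 0.17  0.76  1.51 -1.08  2.09 -2.31] wrist [732.58 183.56 126.  ]
  end 0 -30 0.30 [ 0.08  0.17  2.41  3.83  1.12 -1.91] wrist [359.44  83.58 126.  ]
  end 0 0 0.21 [-0.33  0.1   2.5   2.76  1.06 -1.38] wrist [322.84 -53.   126.  ]
  end 0 30 0.38 [-0.62  0.23  2.33  1.94  1.34 -1.04] wrist [ 359.44 -189.58  126.  ]
  end 0 60 0.68 [-0.66  0.44  2.03  1.46  1.66 -0.9 ] wrist [ 459.42 -289.56  126.  ]
  end 0 90 0.71 [-0.58  0.64  1.71  1.14  1.97 -0.87] wrist [ 596.   -326.16  126.  ]
  end 0 120 0.40 [-0.44  0.81  1.42  0.84  2.28 -0.94] wrist [ 732.58 -289.56  126.  ]
pick 15 (np.float64(0.8843172899988663), array([ 0.22,  0.27,  1.83, -0.05,  1.31,  1.4 ]))
  end 15 -120 0.43 [ 0.16  0.64  1.54 -0.92  1.93 -2.31] wrist [727.92 175.5  196.7 ]
  end 15 -90 0.14 [ 0.26  0.45  1.84 -1.21  1.58 -2.39] wrist [596.   210.85 196.7 ]
  end 15 -30 0.29 [ 0.07 -0.03  2.42  4.06  0.75 -2.16] wrist [367.5   78.92 196.7 ]
  end 15 0 0.20 [-0.32 -0.13  2.51  2.59  0.61 -1.19] wrist [332.
[... 1143 characters left out ...]
8 ,  1.43]))
  end 45 -120 0.53 [ 0.09  0.4   1.65 -0.62  1.6  -2.38] wrist [692.58 114.27 319.15]
  end 45 -90 0.25 [ 0.14  0.23  1.87 -0.81  1.3  -2.66] wrist [596.   140.15 319.15]
  end 45 -30 0.14 [-0.02 -0.17  2.28 -0.86  0.46  2.75] wrist [428.73  43.58 319.15]
  end 45 0 0.01 [-0.26 -0.24  2.33  0.6   0.33  0.81] wrist [402.85 -53.   319.15]
  end 45 30 0.47 [-0.45 -0.11  2.23  0.97  0.79 -0.04] wrist [ 428.73 -149.58  319.15]
  end 45 60 0.68 [-0.51  0.09  2.03  0.87  1.19 -0.4 ] wrist [ 499.42 -220.27  319.15]
  end 45 90 0.92 [-0.47  0.29  1.79  0.68  1.51 -0.68] wrist [ 596.   -246.15  319.15]
  end 45 120 0.93 [-0.38  0.45  1.59  0.46  1.75 -0.97] wrist [ 692.58 -220.27  319.15]
```

```bash
cat > rows.py <<'E'
from plan import *
from rig import manip
np.set_printoptions(precision=3,suppress=True)
def rel(pos,Rt,o=None):
    o=o or manip.observe(); R0=R.from_matrix(o['orientation'])
    return (R0.inv().apply(pos-o['tcp_pos'])/500).round(3).tolist(),((R0.inv()*Rt).as_rotvec()/(np.pi/2)).round(3).tolist()
E
python3 - <<'E'
from rows import *
t=np.deg2rad(30);Tp=tool(jarpick(),t);tz=Tp.as_matrix()[:,2]
g=np.array([521.4,154.8,53])+18*jarpick()[:,0]
pos=g+5*tz; print(pos); print(rel(pos+[0,0,90],Tp)); print(rel(pos,Tp))
E
```

```text
[535.614 160.981  48.67 ]
([-0.034, 0.002, 0.078], [-0.205, -0.235, -0.096])
([-0.103, -0.03, 0.241], [-0.205, -0.235, -0.096])
```

```bash
python3 -m handwheel '[{"travel":[-0.007,0,0.016],"dr":[-0.041,-0.047,-0.019],"fingers":95},{"travel":[-0.014,0.001,0.032],"dr":[-0.082,-0.094,-0.038],"fingers":95},{"travel":[-0.021,0.001,0.048],"dr":[-0.123,-0.141,-0.057],"fingers":95},{"travel":[-0.028,0.002,0.064],"dr":[-0.164,-0.188,-0.077],"fingers":95},{"travel":[-0.034,0.002,0.078],"dr":[-0.205,-0.235,-0.096],"fingers":95},{"travel":[-0.034,0.002,0.078],"dr":[-0.205,-0.235,-0.096],"fingers":95}]' >/dev/null; python3 log.py; python3 fit.py
python3 - <<'E'
from rows import *
import cv2
t=np.deg2rad(30);Tp=tool(jarpick(),t);tz=Tp.as_matrix()[:,2]
g=np.array([521.4,154.8,53])+18*jarpick()[:,0]
pos=g+5*tz; print(rel(pos,Tp))
o=manip.observe();p,d=manip.camera("wrist");np.savez("pics/w2.npz",p=p,d=d,R=o['orientation'],t=o['tcp_pos'])
cv2.imwrite("pics/w2.png",cv2.resize(p[:,:,::-1],(768,576)))
# wrist cloud
i=manip.camera_info("wrist");K=i["mtx"];v,u=np.mgrid[:384,:512];d=d.astype(float)
C=np.stack([(u-K[0,2])/K[0,0]*d,-(v-K[1,2])/K[1,1]*d,-d,np.ones_like(d)],-1)@np.array(i["tool_from_camera"]).T
W=C[...,:3]@o['orientation'].T+o['tcp_pos']
m=(d>0)&(W[...,2]>71)&(W[...,2]<82)&(np.hypot(W[...,0]-521,W[...,1]-155)<60)
a=W[m]; print(len(a), cv2.minAreaRect(a[:,:2].astype(np.float32)),np.median(a[:,2]))
m=(d>0)&(W[...,2]>67)&(W[...,2]<78)&(np.hypot(W[...,0]-596,W[...,1]+53)<70); a=W[m]
if len(a)>20: print(cv2.minEnclosingCircle(a[:,:2].astype(np.float32)))
E
```

```text
2.8667 [ 0.236   0.3301  1.6392 -0.0817  1.6953  1.4055] [533.9408 160.3641 134.0272] [-0.576  -0.6654 -0.6068] 94.69360496472991
[[ 0.3992 -0.7899 -0.4656]
 [-0.9168 -0.3483 -0.1952]
 [-0.008   0.5048 -0.8632]]
[223.2   0.  452.4  42.4 613.1  53.6 278.2  -0. ]
[ 0.   -0.   -0.    0.   -0.    0.   -0.   -0.    0.   -0.    0.    0.
  0.   -0.    0.   -0.01  0.   -0.  ]
[4.864 4.221 2.459 0.499 0.414 0.208 0.096 0.085]
([0.002, -0.089, 0.146], [0.004, 0.004, 0.003])
4700 ((520.4732666015625, 155.57510375976562), (73.82128143310547, 46.806724548339844), 23.82197380065918) 76.19508085446196
((587.3975830078125, -38.84965896606445), 47.92643356323242)
```

View pics/w2.png

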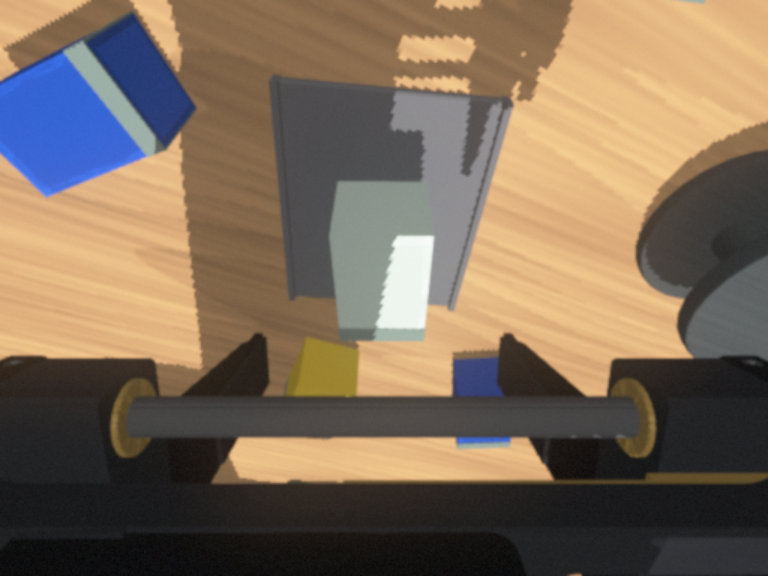

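The wrist view shows the jar at (380,270) between the fingers, mouth towards the robot. Its fit agrees with the fixed cameras to 1 mm. I descend and grip.

```bash
python3 -m handwheel '[{"travel":[0.0,-0.022,0.036],"dr":[0.002,0.002,0.002],"fingers":95},{"travel":[0.001,-0.044,0.072],"dr":[0.004,0.004,0.003],"fingers":95},{"travel":[0.002,-0.066,0.109],"dr":[0.004,0.004,0.003],"fingers":95},{"travel":[0.002,-0.08,0.132],"dr":[0.004,0.004,0.003],"fingers":95},{"travel":[0.002,-0.089,0.146],"dr":[0.004,0.004,0.003],"fingers":95},{"travel":[0.002,-0.089,0.146],"dr":[0.004,0.004,0.003],"fingers":95}]' >/dev/null; python3 log.py
python3 -m handwheel '[{"travel":[0,0,0],"dr":[0,0,0],"fingers":40},{"travel":[0,0,0],"dr":[0,0,0],"fingers":40},{"travel":[0,0,0],"dr":[0,0,0],"fingers":40},{"travel":[0,0,0],"dr":[0,0,0],"fingers":40},{"travel":[0,0,0],"dr":[0,0,0],"fingers":40},{"travel":[0,0,0],"dr":[0,0,0],"fingers":40},{"travel":[0,0,0],"dr":[0,0,0],"fingers":40},{"travel":[0,0,0],"dr":[0,0,0],"fingers":40}]'; python3 log.py
```

```text
3.4167 [ 0.2422  0.4203  1.6756 -0.0873  1.5573  1.4246] [534.8398 162.361   50.5226] [-0.5372 -0.0332 -0.8123] 95.09837477098668
[[ 0.4016 -0.7962 -0.4526]
 [-0.9158 -0.3473 -0.2016]
 [ 0.0033  0.4954 -0.8686]]
time: 4.08
tcp_pos: [536.1, 162.2, 51.9]
orientation: [[0.401, -0.798, -0.451], [-0.916, -0.347, -0.201], [0.004, 0.493, -0.87]]
wrist_force: [0.4, 0.0, -0.1]
gripper_width: 47.2
4.0833 [ 0.2413  0.4192  1.6738 -0.0872  1.5576  1.4245] [536.1251 162.1774  51.8868] [ 0.3996  0.0071 -0.0929] 47.173789268411056
[[ 0.4008 -0.7977 -0.4505]
 [-0.9162 -0.347  -0.2005]
 [ 0.0036  0.4931 -0.8699]]
```

```bash
python3 -m handwheel '[{"travel":[0,0,0],"dr":[0,0,0],"fingers":40},{"travel":[0,0,0],"dr":[0,0,0],"fingers":40},{"travel":[0,0.01,-0.017],"dr":[0,0,0],"fingers":40},{"travel":[0,0.03,-0.052],"dr":[0,0,0],"fingers":40},{"travel":[0,0.055,-0.096],"dr":[0,0,0],"fingers":40},{"travel":[0,0.08,-0.14],"dr":[0,0,0],"fingers":40},{"travel":[0,0.108,-0.191],"dr":[0,0,0],"fingers":40},{"travel":[0,0.138,-0.244],"dr":[0,0,0],"fingers":40},{"travel":[0,0.148,-0.261],"dr":[0,0,0],"fingers":40}]'; python3 log.py
python3 - <<'E'
from rows import *
import cv2
p,d=manip.camera("side");cv2.imwrite("pics/s3.png",cv2.resize(p[60:300,80:400,::-1],None,fx=2.4,fy=2.4,interpolation=cv2.INTER_CUBIC))
E
```

```text
time: 4.83
tcp_pos: [537.8, 163.2, 207.3]
orientation: [[0.401, -0.801, -0.444], [-0.916, -0.348, -0.199], [0.005, 0.487, -0.874]]
wrist_force: [0.9, -0.6, -0.2]
gripper_width: 45.9
4.8333 [ 0.2421  0.2611  1.5892 -0.0891  1.7917  1.4045] [537.7685 163.1533 207.3439] [ 0.9254 -0.5959 -0.2122] 45.89368752316642
[[ 0.4009 -0.8014 -0.444 ]
 [-0.9161 -0.348  -0.1991]
 [ 0.005   0.4866 -0.8736]]
```

View pics/s3.png

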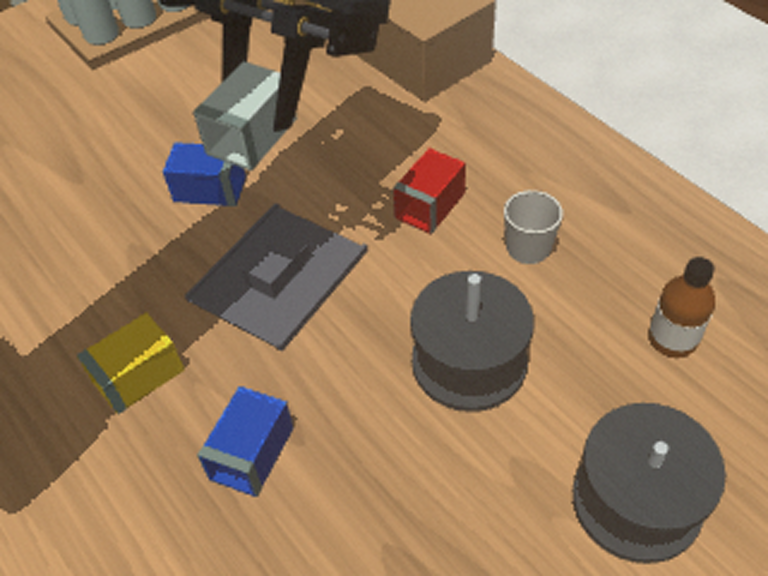

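Side view: the jar is held at (240,110), level, the rest is empty and the cup stands at (532,225). Next I plan the swing.

```bash
cat > swing.py <<'E'
from rows import *
import sys
ph=np.deg2rad(55);t=np.deg2rad(29.6)
Te=tool(jarend(ph),t); g=np.array([596,-53.3,126+85]); pos=g+5*Te.as_matrix()[:,2]
o=manip.observe(); q=np.array(o['qpos'])
b=ik(pos,Te,[[-.59,.1,1.9,1.1,1.31,-.6]]); qe=b[1]
N=int(sys.argv[1])
print("qe",qe,"N",N)
o2=dict(tcp_pos=F(q)[0],orientation=F(q)[1].as_matrix())
prev=F(q)[1]
for k in range(1,11):
    if k>N: break
    qq=q+(qe-q)*k/N; p,E=F(qq)
    print(rel(p,E,o2),p.round(0),np.rad2deg((prev.inv()*E).magnitude()).round(1)); prev=E
print(np.abs(qe-q)/N*12)
E
python3 swing.py 24; python3 log.py|head -1
```

```text
qe [-0.597  0.002  2.066  1.113  1.322 -0.435] N 24
([0.011, 0.001, 0.015], [0.014, -0.04, -0.036]) [536. 157. 201.] 5.0
([0.021, 0.002, 0.028], [0.031, -0.078, -0.071]) [535. 151. 196.] 4.9
([0.03, 0.003, 0.04], [0.053, -0.115, -0.105]) [534. 145. 191.] 4.9
([0.04, 0.003, 0.05], [0.078, -0.15, -0.137]) [534. 139. 186.] 4.8
([0.05, 0.004, 0.059], [0.107, -0.182, -0.168]) [534. 134. 183.] 4.8
([0.059, 0.003, 0.065], [0.14, -0.212, -0.198]) [534. 129. 180.] 4.8
([0.07, 0.003, 0.071], [0.175, -0.24, -0.226]) [535. 124. 177.] 4.7
([0.08, 0.003, 0.074], [0.214, -0.264, -0.252]) [537. 119. 176.] 4.7
([0.092, 0.002, 0.077], [0.255, -0.285, -0.276]) [539. 113. 175.] 4.7
([0.105, 0.001, 0.078], [0.299, -0.302, -0.298]) [541. 107. 174.] 4.7
[0.42  0.129 0.238 0.601 0.234 0.92 ]
4.8833 [ 0.2422  0.261   1.589  -0.0891  1.7909  1.4045] [538.0923 163.2454 207.4229] [0.5098 0.2845 0.6629] 45.994697921188305
```

```bash
cat > swing.py <<'E'
from rows import *
import sys
ph=np.deg2rad(55);t=np.deg2rad(29.6)
Te=tool(jarend(ph),t); g=np.array([596,-53.3,126+85]); pos=g+5*Te.as_matrix()[:,2]
o=manip.observe(); q=np.array(o['qpos'])
b=ik(pos,Te,[[-.59,.1,1.9,1.1,1.31,-.6]]); qe=b[1]
N=int(sys.argv[1])
p0,E0=F(q);o2=dict(tcp_pos=p0,orientation=E0.as_matrix())
prev=E0;ql=q
for k in range(1,N+1):
    qq=q+(qe-q)*k/N; E=F(qq)[1]; p=p0+(pos-p0)*k/N; p[2]+=20*np.sin(np.pi*k/N)
    s=ik(p,E,[ql])
    if k<=10: print(rel(p,E,o2),p.round(0),np.rad2deg((prev.inv()*E).magnitude()).round(1), s and (s[0].round(2),(np.abs(s[1]-ql)*12).max().round(2)))
    elif s is None: print("bad",k)
    if s: ql=s[1]
    prev=E
E
python3 swing.py 24
```

```text
([0.018, 0.005, -0.003], [0.014, -0.04, -0.036]) [541. 154. 210.] 5.0 (np.float64(0.89), np.float64(0.98))
([0.037, 0.009, -0.007], [0.031, -0.078, -0.071]) [543. 145. 213.] 4.9 (np.float64(0.9), np.float64(0.96))
([0.055, 0.014, -0.01], [0.053, -0.115, -0.105]) [546. 137. 215.] 4.9 (np.float64(0.9), np.float64(0.95))
([0.073, 0.018, -0.013], [0.078, -0.15, -0.137]) [548. 128. 218.] 4.8 (np.float64(0.91), np.float64(0.94))
([0.092, 0.023, -0.015], [0.107, -0.182, -0.168]) [551. 119. 220.] 4.8 (np.float64(0.92), np.float64(0.92))
([0.11, 0.027, -0.017], [0.14, -0.212, -0.198]) [553. 110. 222.] 4.8 (np.float64(0.93), np.float64(0.91))
([0.128, 0.031, -0.019], [0.175, -0.24, -0.226]) [556. 101. 224.] 4.7 (np.float64(0.94), np.float64(0.9))
([0.146, 0.034, -0.021], [0.214, -0.264, -0.252]) [558.  92. 225.] 4.7 (np.float64(0.95), np.float64(0.9))
([0.165, 0.038, -0.021], [0.255, -0.285, -0.276]) [561.  83. 226.] 4.7 (np.float64(0.97), np.float64(0.89))
([0.183, 0.041, -0.022], [0.299, -0.302, -0.298]) [563.  75. 227.] 4.7 (np.float64(0.98), np.float64(0.89))
```

```bash
python3 -m handwheel '[{"travel":[0.018,0.005,-0.003],"dr":[0.014,-0.04,-0.036],"fingers":40},{"travel":[0.037,0.009,-0.007],"dr":[0.031,-0.078,-0.071],"fingers":40},{"travel":[0.055,0.014,-0.01],"dr":[0.053,-0.115,-0.105],"fingers":40},{"travel":[0.073,0.018,-0.013],"dr":[0.078,-0.15,-0.137],"fingers":40},{"travel":[0.092,0.023,-0.015],"dr":[0.107,-0.182,-0.168],"fingers":40},{"travel":[0.11,0.027,-0.017],"dr":[0.14,-0.212,-0.198],"fingers":40},{"travel":[0.128,0.031,-0.019],"dr":[0.175,-0.24,-0.226],"fingers":40},{"travel":[0.146,0.034,-0.021],"dr":[0.214,-0.264,-0.252],"fingers":40},{"travel":[0.165,0.038,-0.021],"dr":[0.255,-0.285,-0.276],"fingers":40},{"travel":[0.183,0.041,-0.022],"dr":[0.299,-0.302,-0.298],"fingers":40}]'; python3 log.py|head -1; python3 swing.py 15
```

```text
time: 5.72
tcp_pos: [560.7, 73.3, 219.9]
orientation: [[0.59, -0.743, -0.316], [-0.605, -0.666, 0.437], [-0.535, -0.066, -0.842]]
wrist_force: [-0.2, -0.1, -1.0]
gripper_width: 46.2
5.7167 [-0.1567  0.1616  1.6986  0.3952  1.6958  0.6306] [560.6829  73.2873 219.904 ] [-0.1897 -0.1041 -0.9629] 46.21837746759882
([0.009, 0.007, -0.014], [0.04, -0.009, -0.029]) [563.  65. 223.] 4.5 (np.float64(1.0), np.float64(0.86))
([0.019, 0.013, -0.029], [0.081, -0.014, -0.058]) [566.  57. 227.] 4.5 (np.float64(0.98), np.float64(0.85))
([0.029, 0.02, -0.042], [0.122, -0.015, -0.085]) [568.  49. 229.] 4.5 (np.float64(0.96), np.float64(0.84))
([0.039, 0.027, -0.055], [0.164, -0.013, -0.112]) [571.  40. 232.] 4.4 (np.float64(0.94), np.float64(0.83))
([0.05, 0.034, -0.067], [0.206, -0.007, -0.137]) [573.  32. 233.] 4.4 (np.float64(0.92), np.float64(0.82))
([0.062, 0.041, -0.077], [0.247, 0.003, -0.16]) [576.  24. 234.] 4.4 (np.float64(0.9), np.float64(0.82))
([0.075, 0.048, -0.086], [0.289, 0.017, -0.183]) [578.  16. 234.] 4.4 (np.float64(0.88), np.float64(0.83))
([0.088, 0.056, -0.093], [0.329, 0.034, -0.203]) [581.   8. 234.] 4.4 (np.float64(0.85), np.float64(0.83))
([0.103, 0.063, -0.099], [0.369, 0.055, -0.223]) [583.  -1. 232.] 4.4 (np.float64(0.83), np.float64(0.84))
([0.119, 0.07, -0.104], [0.407, 0.079, -0.24]) [586.  -9. 230.] 4.4 (np.float64(0.8), np.float64(0.85))
```

```bash
python3 -m handwheel '[{"travel":[0.009,0.007,-0.014],"dr":[0.04,-0.009,-0.029],"fingers":40},{"travel":[0.019,0.013,-0.029],"dr":[0.081,-0.014,-0.058],"fingers":40},{"travel":[0.029,0.02,-0.042],"dr":[0.122,-0.015,-0.085],"fingers":40},{"travel":[0.039,0.027,-0.055],"dr":[0.164,-0.013,-0.112],"fingers":40},{"travel":[0.05,0.034,-0.067],"dr":[0.206,-0.007,-0.137],"fingers":40},{"travel":[0.062,0.041,-0.077],"dr":[0.247,0.003,-0.16],"fingers":40},{"travel":[0.075,0.048,-0.086],"dr":[0.289,0.017,-0.183],"fingers":40},{"travel":[0.088,0.056,-0.093],"dr":[0.329,0.034,-0.203],"fingers":40},{"travel":[0.103,0.063,-0.099],"dr":[0.369,0.055,-0.223],"fingers":40},{"travel":[0.119,0.07,-0.104],"dr":[0.407,0.079,-0.24],"fingers":40}]'; python3 log.py|head -1; python3 swing.py 6
```

```text
time: 6.55
tcp_pos: [586.2, -8.5, 229.7]
orientation: [[0.843, -0.5, 0.196], [-0.458, -0.478, 0.75], [-0.282, -0.722, -0.632]]
wrist_force: [0.0, 1.3, -0.8]
gripper_width: 46.2
6.55 [-0.4812  0.0431  1.9129  0.8597  1.4938 -0.0654] [586.1616  -8.5253 229.7276] [ 0.0132  1.3272 -0.8415] 46.22312473487871
([0.006, -0.005, -0.018], [0.028, 0.022, -0.02]) [588. -15. 236.] 3.7 (np.float64(0.78), np.float64(0.59))
([0.014, -0.006, -0.032], [0.054, 0.047, -0.039]) [590. -22. 240.] 3.7 (np.float64(0.76), np.float64(0.62))
([0.024, -0.0, -0.04], [0.078, 0.073, -0.058]) [592. -29. 239.] 3.6 (np.float64(0.73), np.float64(0.68))
([0.037, 0.013, -0.042], [0.101, 0.102, -0.075]) [594. -36. 233.] 3.6 (np.float64(0.71), np.float64(0.77))
([0.053, 0.034, -0.038], [0.12, 0.132, -0.091]) [596. -43. 222.] 3.6 (np.float64(0.68), np.float64(0.86))
([0.07, 0.058, -0.03], [0.138, 0.164, -0.107]) [598. -50. 209.] 3.6 (np.float64(0.64), np.float64(0.92))
```

```bash
python3 -m handwheel '[{"travel":[0.006,-0.005,-0.018],"dr":[0.028,0.022,-0.02],"fingers":40},{"travel":[0.014,-0.006,-0.032],"dr":[0.054,0.047,-0.039],"fingers":40},{"travel":[0.024,0,-0.04],"dr":[0.078,0.073,-0.058],"fingers":40},{"travel":[0.037,0.013,-0.042],"dr":[0.101,0.102,-0.075],"fingers":40},{"travel":[0.053,0.034,-0.038],"dr":[0.12,0.132,-0.091],"fingers":40},{"travel":[0.07,0.058,-0.03],"dr":[0.138,0.164,-0.107],"fingers":40},{"travel":[0.07,0.058,-0.03],"dr":[0.138,0.164,-0.107],"fingers":40},{"travel":[0.07,0.058,-0.03],"dr":[0.138,0.164,-0.107],"fingers":40}]'>/dev/null; python3 log.py
python3 - <<'E'
from h import *
import cv2
for n,(x0,y0,x1,y1) in (("side",(180,60,340,180)),("scene",(140,90,320,225))):
    p,d=manip.camera(n);np.savez(f"pics/{n}4.npz",p=p,d=d);cv2.imwrite(f"pics/{n}4.png",cv2.resize(p[y0:y1,x0:x1,::-1],None,fx=4.4,fy=4.4,interpolation=cv2.INTER_CUBIC))
E
```

```text
7.2167 [-0.5959  0.0016  2.0666  1.1092  1.3243 -0.4299] [597.3617 -48.5123 207.8562] [ 0.6328  0.4291 -0.2306] 45.86558172497708
[[ 0.8203 -0.2878  0.4942]
 [-0.5719 -0.404   0.7139]
 [-0.0058 -0.8683 -0.496 ]]
```

View pics/side4.png

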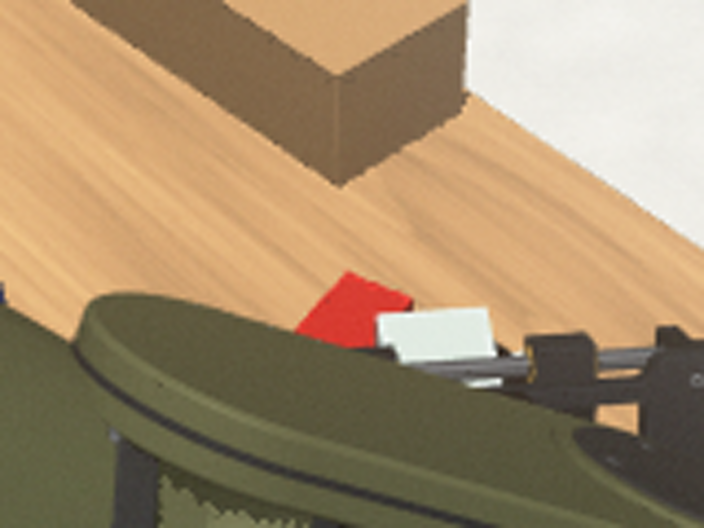

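View pics/scene4.png

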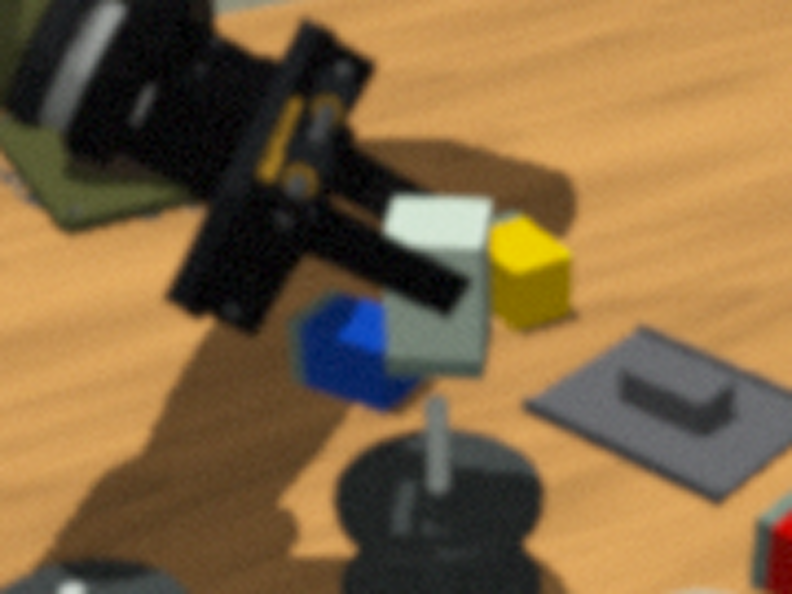

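Scene view: the jar is upright, mouth down, right above the peg (tip at (437,400) in the crop, rim centre at about (437,365)). I check position and tilt from depth.

```bash
cat > jm.py <<'E'
from h import *
import cv2,sys
def meas(f,z0=140):
  for n in ("scene","side"):
    W,p,d=cloud(n,f.replace('N',n)); 
    m=(d>0)&(np.hypot(W[...,0]-596,W[...,1]+53)<42)&(W[...,2]>z0)&(p.min(-1)>115)
    a=W[m]
    if len(a)<30: print(n,"few",len(a));continue
    zt=np.percentile(a[:,2],97); t=a[a[:,2]>zt-5]
    c=t.mean(0);nv=np.linalg.svd(t-c)[2][2]; nv*=np.sign(nv[2])
    print(n,len(a),"top",len(t),np.median(t[:,2]),cv2.minAreaRect(t[:,:2].astype(np.float32)),"normal",nv.round(3), "zrange",a[:,2].min(),a[:,2].max())
    s=a[a[:,2]<zt-8]
    if len(s)>50:
        nv=np.linalg.svd(s-s.mean(0))[2][2]; print("   side normal",nv.round(3),len(s))
meas(sys.argv[1],float(sys.argv[2]))
E
python3 jm.py pics/N4.npz 145
```

```text
scene 374 top 263 227.6737102183336 ((598.901611328125, -51.993629455566406), (46.09562683105469, 51.408355712890625), 55.32721710205078) normal [0.017 0.01  1.   ] zrange 169.76161973381295 234.1149745000946
   side normal [ 0.616 -0.66   0.431] 99
side 288 top 286 226.7334468362035 ((597.7492065429688, -47.845924377441406), (45.03984832763672, 45.98630142211914), 51.79356002807617) normal [ 0.004 -0.004  1.   ] zrange 211.86818344914974 229.00583392510543
```

```bash
python3 -m handwheel '[{"travel":[0,0.003,-0.005],"dr":[0,0,0],"fingers":40},{"travel":[0,0.02,0.005],"dr":[0,0,0],"fingers":40},{"travel":[0,0.042,0.017],"dr":[0,0,0],"fingers":40},{"travel":[0,0.065,0.03],"dr":[0,0,0],"fingers":40},{"travel":[0,0.087,0.043],"dr":[0,0,0],"fingers":40},{"travel":[0,0.105,0.053],"dr":[0,0,0],"fingers":40},{"travel":[0,0.118,0.06],"dr":[0,0,0],"fingers":40},{"travel":[0,0.125,0.064],"dr":[0,0,0],"fingers":40},{"travel":[0,0.125,0.064],"dr":[0,0,0],"fingers":40},{"travel":[0,0.125,0.064],"dr":[0,0,0],"fingers":40}]'; python3 log.py
python3 - <<'E'
from h import *
import cv2
for n,(x0,y0,x1,y1) in (("side",(180,60,340,180)),("scene",(140,110,320,245))):
    p,d=manip.camera(n);np.savez(f"pics/{n}5.npz",p=p,d=d);cv2.imwrite(f"pics/{n}5.png",cv2.resize(p[y0:y1,x0:x1,::-1],None,fx=4.4,fy=4.4,interpolation=cv2.INTER_CUBIC))
E
python3 jm.py pics/N5.npz 100
```

```text
time: 8.15
tcp_pos: [597.2, -51.8, 140.3]
orientation: [[0.82, -0.283, 0.497], [-0.572, -0.406, 0.713], [0.0, -0.869, -0.495]]
wrist_force: [0.7, 0.7, -1.5]
gripper_width: 45.7
8.15 [-0.6016  0.1087  2.091   1.1427  1.27   -0.5617] [597.2303 -51.8113 140.2834] [ 0.7485  0.7405 -1.527 ] 45.661317239871515
[[ 0.8204 -0.2827  0.497 ]
 [-0.5718 -0.4062  0.7128]
 [ 0.0004 -0.869  -0.4949]]
scene 381 top 265 158.81741087939815 ((595.5258178710938, -53.79551696777344), (46.26093292236328, 54.069923400878906), 55.596920013427734) normal [0.006 0.008 1.   ] zrange 100.49815965068592 163.96989789603953
   side normal [ 0.78  -0.491  0.388] 100
side 359 top 333 159.19279009434922 ((596.8733520507812, -52.43764877319336), (48.851905822753906, 46.15928649902344), 54.985694885253906) normal [0.006 0.001 1.   ] zrange 150.72644742739385 162.04738821758724
```

View pics/scene5.png

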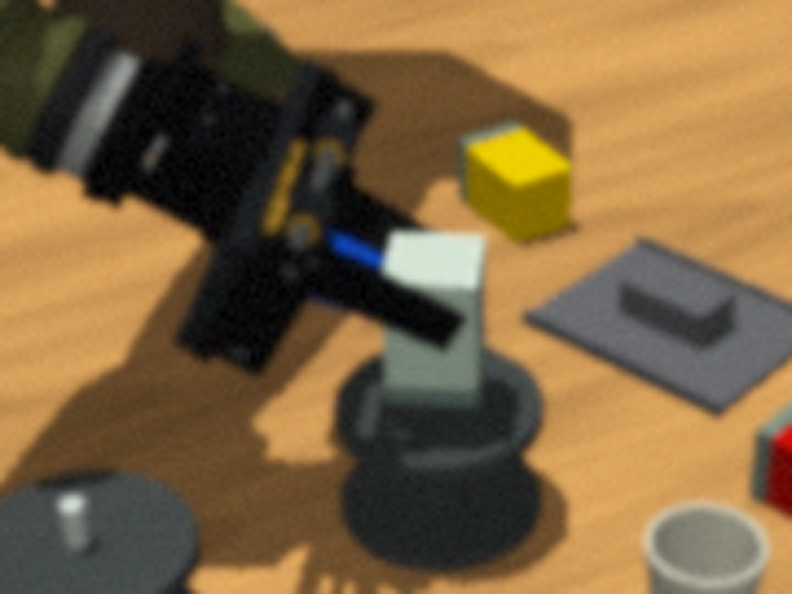

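```bash
python3 -m handwheel '[{"travel":[0,0.005,0.003],"dr":[0,0,0],"fingers":40},{"travel":[0,0.01,0.006],"dr":[0,0,0],"fingers":40},{"travel":[0,0.015,0.0085],"dr":[0,0,0],"fingers":40},{"travel":[0,0.018,0.0105],"dr":[0,0,0],"fingers":40},{"travel":[0,0.021,0.012],"dr":[0,0,0],"fingers":40},{"travel":[0,0.021,0.012],"dr":[0,0,0],"fingers":40},{"travel":[0,0.021,0.012],"dr":[0,0,0],"fingers":40}]' | grep -E "pos|force";  python3 -m handwheel '[{"travel":[0,0.0017,0.001],"dr":[0,0,0],"fingers":40},{"travel":[0,0.0017,0.001],"dr":[0,0,0],"fingers":40}]'| grep -E "pos|force";python3 -m handwheel '[{"travel":[0,0.0017,0.001],"dr":[0,0,0],"fingers":40},{"travel":[0,0.0017,0.001],"dr":[0,0,0],"fingers":40}]'| grep -E "pos|force"
```

```text
tcp_pos: [597.1, -51.7, 128.0]
wrist_force: [-0.4, -0.7, -0.8]
tcp_pos: [597.1, -51.7, 127.2]
wrist_force: [-0.2, -0.8, -0.8]
tcp_pos: [597.1, -51.7, 126.2]
wrist_force: [0.5, 0.2, -0.2]
```

```bash
for i in 1; do python3 -m handwheel '[{"travel":[0,0.0014,0.0008],"dr":[0,0,0],"fingers":40},{"travel":[0,0.0014,0.0008],"dr":[0,0,0],"fingers":40}]'| grep -E "pos|force"; done; python3 -m handwheel '[{"travel":[0,0.0014,0.0008],"dr":[0,0,0],"fingers":40},{"travel":[0,0.0014,0.0008],"dr":[0,0,0],"fingers":40}]'| grep -E "pos|force"
```

```text
tcp_pos: [597.1, -51.7, 125.3]
wrist_force: [-0.7, 0.4, -1.2]
tcp_pos: [597.3, -51.7, 125.0]
wrist_force: [-0.0, -1.2, 0.8]
```

```bash
python3 -m handwheel '[{"travel":[0,0.0014,0.0008],"dr":[0,0,0],"fingers":40},{"travel":[0,0.0014,0.0008],"dr":[0,0,0],"fingers":40}]'| grep -E "pos|force"; python3 -m handwheel '[{"travel":[0,0.0014,0.0008],"dr":[0,0,0],"fingers":40},{"travel":[0,0.0014,0.0008],"dr":[0,0,0],"fingers":40}]'| grep -E "pos|force"
```

```text
tcp_pos: [597.4, -51.7, 124.9]
wrist_force: [-3.4, -0.0, 5.2]
tcp_pos: [597.5, -51.7, 124.9]
wrist_force: [-4.9, 0.0, 8.1]
```

Contact: the height has stopped at 124.9 and the force has risen to 8 N. I check the picture before releasing.

```bash
python3 -m handwheel '[{"travel":[0,-0.002,-0.001],"dr":[0,0,0],"fingers":40},{"travel":[0,-0.002,-0.001],"dr":[0,0,0],"fingers":40}]'| grep -E "time|pos|force";python3 - <<'E'
from h import *
import cv2
for n,(x0,y0,x1,y1) in (("side",(180,60,340,180)),("scene",(140,110,320,245))):
    p,d=manip.camera(n);np.savez(f"pics/{n}6.npz",p=p,d=d);cv2.imwrite(f"pics/{n}6.png",cv2.resize(p[y0:y1,x0:x1,::-1],None,fx=4.4,fy=4.4,interpolation=cv2.INTER_CUBIC))
E
python3 jm.py pics/N6.npz 90
```

```text
time: 10.0
tcp_pos: [597.5, -51.7, 124.9]
wrist_force: [-2.5, -0.2, 4.7]
scene 348 top 264 142.9356768112727 ((594.91015625, -52.814720153808594), (45.71556091308594, 54.57096481323242), 55.77923583984375) normal [0.005 0.005 1.   ] zrange 90.08528704560615 147.967643729879
   side normal [ 0.622 -0.58   0.526] 72
side 370 top 330 143.82964141969325 ((597.1961059570312, -52.67567825317383), (47.519962310791016, 46.274627685546875), 55.535972595214844) normal [ 0.005 -0.002  1.   ] zrange 129.7629454086998 145.96801370949947
```

View pics/scene6.png

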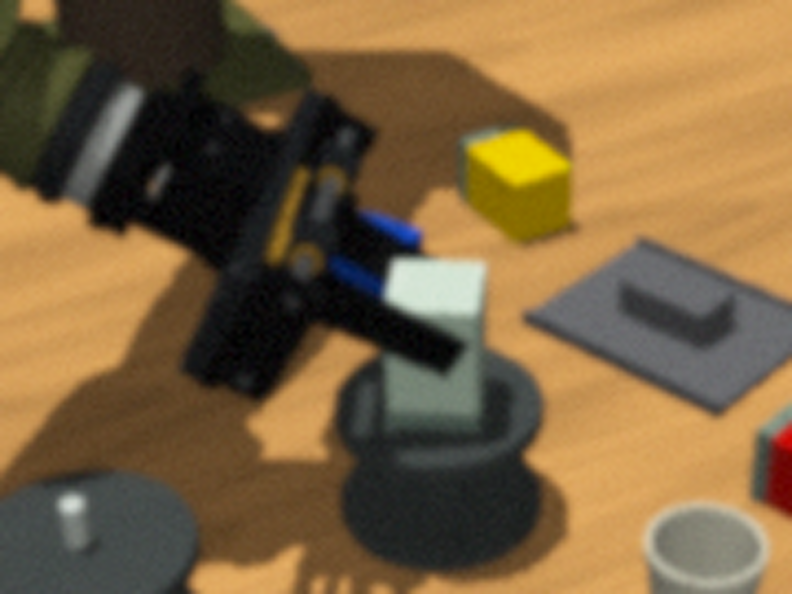

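The jar's rim is on the plate: top at 143.4 mm against 144 expected, upright and centred, and the cup is fine at (705,550). I release.

```bash
python3 -m handwheel '[{"travel":[0,0,0],"dr":[0,0,0],"fingers":60},{"travel":[0,0,0],"dr":[0,0,0],"fingers":75},{"travel":[0,0,0],"dr":[0,0,0],"fingers":90},{"travel":[0,0,0],"dr":[0,0,0],"fingers":90},{"travel":[0,0,0],"dr":[0,0,0],"fingers":90},{"travel":[0,0,0],"dr":[0,0,0],"fingers":90},{"travel":[0,0,0],"dr":[0,0,0],"fingers":90},{"travel":[0,0,0],"dr":[0,0,0],"fingers":90}]'| grep -E "time|pos|force|width"; python3 -m handwheel '[{"travel":[0,0,-0.02],"dr":[0,0,0],"fingers":90},{"travel":[0,0,-0.06],"dr":[0,0,0],"fingers":90},{"travel":[0,0,-0.11],"dr":[0,0,0],"fingers":90},{"travel":[0,0,-0.17],"dr":[0,0,0],"fingers":90},{"travel":[0,0,-0.22],"dr":[0,0,0],"fingers":90},{"travel":[0,0,-0.24],"dr":[0,0,0],"fingers":90},{"travel":[0,0,-0.24],"dr":[0,0,0],"fingers":90},{"travel":[0,0,-0.24],"dr":[0,0,0],"fingers":90}]'| grep -E "time|pos|force|width"
python3 - <<'E'
from h import *
import cv2
for n,(x0,y0,x1,y1) in (("side",(200,60,360,180)),("scene",(140,110,320,245))):
    p,d=manip.camera(n);np.savez(f"pics/{n}7.npz",p=p,d=d);cv2.imwrite(f"pics/{n}7.png",cv2.resize(p[y0:y1,x0:x1,::-1],None,fx=4.4,fy=4.4,interpolation=cv2.INTER_CUBIC))
E
python3 jm.py pics/N7.npz 85
```

```text
time: 10.77
tcp_pos: [597.2, -51.7, 124.1]
wrist_force: [0.3, -0.7, 0.6]
gripper_width: 88.8
time: 11.43
tcp_pos: [537.5, -137.6, 183.6]
wrist_force: [0.9, 0.2, 0.1]
gripper_width: 90.0
scene 579 top 279 142.9000061031595 ((597.2765502929688, -54.50135803222656), (45.92490005493164, 49.33573913574219), 55.16927719116211) normal [ 0.005 -0.007  1.   ] zrange 85.26082364693514 145.3325081832565
   side normal [ 0.872 -0.487  0.047] 273
side 845 top 451 143.87280435680952 ((597.26416015625, -52.495182037353516), (48.61791229248047, 46.10979461669922), 55.26105880737305) normal [-0.005  0.     1.   ] zrange 85.14259281429179 146.4613668126426
   side normal [0.581 0.814 0.005] 370
```

View pics/scene7.png

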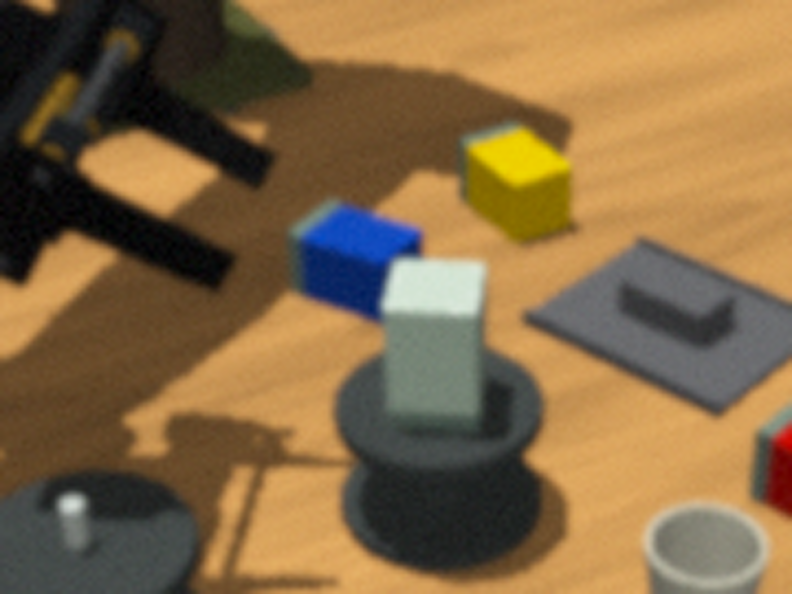

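The jar stands upright on the plate at (437,345), the fingers are well clear and the cup is undisturbed. I hand in.

```bash
python3 -c "
from rig import manip
print(manip.hand_in())"
```

```text
the job is handed in; nothing more can be done
None
```

The jar is standing mouth down on the tall stand with the peg inside it. I handed the job in at about 11.5 s; no verdict was reported.

**What I did:** I gripped the jar by its free sides near the closed end and turned it mouth down over the tall peg. I then lowered it in small steps until it touched the plate at about 8 N, eased off slightly, opened the fingers and backed away.

**Last checks, from the scene and side cameras:**
- **Height:** the jar's top is at 143–144 mm, where 144 mm is expected, so its centre is about 107–108 mm up.
- **Position:** the jar is centred at about (597, -53.5), within about 2 mm of the measured peg axis.
- **Tilt:** the top face is under 0.01 rad from level.
- **Clearance:** the gripper was about 120 mm away with no force on it, and the cup was still upright.

None of these checks failed. The two cameras differ by 1–2 mm, which is within their calibration.

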